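Hardness reading on a moulded rubber cap

ROBOT

A 7-joint arm with a two-finger parallel gripper is mounted at the origin on a cart in front of the work surface, level with it; the furniture and walls round the work are solid. World frame = base frame: x ahead of the robot, y to its left, z up, the work surface at z = 0. Lengths are in m, angles in rad, forces in N, time in s.
With the tool pointing down it reaches from about 0.35 to 0.775 m from the base axis. Payload 3.1 kg.
Tool frame: the origin (TCP) lies at the very end of the fingers, on their centre line; the grasp point (between the pads) lies 19 mm behind it; x points along the fingers, z is the direction in which the jaws open and shut, and the axes are right-handed (so a half turn about x gives the same grasp; the last joint's range is limited). The gripper opens to 85 mm and grips with 20 to 120 N. Pads are 22 mm wide; open, the fingers measure 114 mm over their backs; the gripper's body (76 mm by 85 mm) begins 54 mm behind the grasp point. The pads swing forward as they close: fully open they stand 13 mm farther back than shut.
Start: joints at [-1.218, 0.311, 0.014, 1.512, -0.004, 1.319, -0.027], TCP at [0.212, 0.508, 0.192] pointing down, gripper open.
Joint ranges: [-2.7, 2.7], [-0.3, 1.91], [-1.27, 1.3], [0.12, 2.57], [-1.44, 4.58], [0.2, 2.03], [-3.05, 3.05]. Speed limits (rad/s): [2.79, 2.79, 3.14, 3.14, 3.14, 3.14, 3.14].

INTERFACE

Orientations are given as a unit quaternion [x, y, z, w].
In Python, from cell import r gives the robot as it stands.
- The arm moves only by the tool jog_arm, never from a script. Its argument "steps" is a list of rows, each a list of 3 entries, a list of its own where there are three numbers: the shift along the world's x, y, z in mm, then the turn, a rotation vector about the world's x, y, z in rad, then the finger opening in mm, from 0 to 85.4. A call has 1 to 10 rows; each row shifts and turns the commanded pose from where the row before left it; what a row does not reach is not made up. A row lasts 1/10 s, in which the tool goes at most 50 mm and 8.59 degrees, less where a joint would pass 70% of its speed; a pose out of reach is approached as far as the arm can. A call with a gripper value outside its range is refused whole. The fingers move at their own pace and stop on an object; "grip_force" is the grip in N (left out, the last holds). Time passes only in rows, so rows that do not move let the fingers close. It gives the time, the measured TCP pose, the force and the opening at its end, in the units of the state.
- r.observe(): the state, without advancing time (a new reading comes with each control period).
- r.capture(name): name is "side" or "top" or "wrist"; returns the picture (480x640x3 uint8, red, green, blue); there is no depth.
- r.get_calibration(name): a dict with "fx", "fy", "cx", "cy" (pixels), "k1" (the pictures are not rectified: a ray, as slopes to the right and down, at radius r is drawn at 1 + k1 r^2 times it, then the intrinsics apply), "xyz" and "rotation" of the camera in the world; the wrist camera has in their place "tool_from_camera" (4x4, takes a point from camera to tool coordinates, whose origin is the TCP and whose axes are the tool frame's). Camera axes: x right, y down, z forward; pixel columns grow to the right and rows downward; lengths in m; the calibration is good to about 2 mm. A picture is of the moment at which its call begins: read the wrist's pose just before it. get_calibration takes no time and is no camera call.
- r.job_done(): hands the job in, once; it reports no verdict.
The state is a dict: "time_s": time; "qpos": joint angles; "joint_vel": joint speeds; "effort": joint torques, N m; "eef_pos": TCP position; "ee_rot": TCP orientation; "wrist_force": force on the tool from outside, world axes, zero at the start; "wrist_torque": the same for the moment, N m; "opening": finger opening in m.
Only numpy, scipy, OpenCV 4.12 (cv2) and the standard library are available. Lean on these libraries where they do the work, as an engineer would, in place of code of your own. Each camera call takes 0.05 s, during which the arm holds its last target. There are 200 camera calls.

TASK

Slip the red rubber cap, open side down, over the tall post of the steel stand until the post carries its top, and let go. Then lift the dial hardness gauge out of its wooden rest by the handle and hold it upright with its foot flat in the middle of the cap's white ring, handle pushed gently down until its lower edge is in the green band. Finish while still holding it so, for me to read the dial, and leave the other things on the bench where they are.

Things in the scene. Friction and masses are not known exactly. Their poses are not given: they have to be found in the camera images.
- cap: Brick-red moulded rubber end cap, a round cup standing open side down: outside diameter 50, height 38; bore 38 wide and 30 deep from below; closed top 8 thick. Origin: centre of its lower rim; z up through the closed top. 55 g or so.
- spot (a point): Middle of the cap's closed top (38 above the cap's origin), where a small white dot stands in a white painted ring of inside diameter 26.
- cap_seat (a point): Middle of the underside of the cap's closed top (30 above the cap's origin), the face that rests on the post.
- stand: Fixed steel stand: grey base plate 90 (x) by 130 (y) by 14 high, origin at the centre of its underside. Its tall post is 32 in diameter, stands at x 0, y -25 of the stand and rises to 78 above the worktop, with a collar 50 in diameter and 6 high at its foot. Two short spare posts (18 and 12 in diameter, tops 36 above the worktop) stand near the plate's +y end.
- post_top (a point): Centre of the flat top of the tall post, 78 above the worktop.
- rest: Fixed wooden rest of the gauge, 70 x 70 x 36 high, with an upright hole of 22 diameter through its middle. Origin: centre of its underside. The gauge hangs in the hole by its collar and lifts straight out.
- gauge: Dial hardness gauge, 0.2 kg, upright in its rest. Origin: centre of the foot's underside; z up its axis; white dial faces -x. From below: foot 18 in diameter, spindle 14, collar 30 in diameter at 24 to 28, round black dial case (58 across, 28 thick in x) at 35 to 93, stem 14 with a green band at 99 to 105, handle. A thin sprung tip sticks 2.5 out of the foot.
- gauge_foot (a point): Centre of the underside of the gauge's foot (the gauge's origin).
- gauge_grip (a point): Point on the handle where to grip it, 133 above the foot and 2 above the handle's middle. The blue-grey handle is a rounded block 24 thick (gauge x), 34 wide (gauge y) and 46 high, from 108 to 154 above the foot; grip its two flat faces across the 24 mm. Moves with the handle.
- gauge_handle (a joint): How far the handle is pushed down its stem (m): 0 at rest, stop at 0.012. A spring resists with 4.2 N at 0 plus 0.7 N per mm. The handle's lower edge is in the green band between 0.003 and 0.009. The parts below it weigh about 1.5 N, so the foot presses with the spring's force plus that.
- gauge_tip (a joint): How far the sprung tip is pushed into the foot (m): 0 out; 1 N at first and 2 N more per mm, stop at 0.0025. With the foot flat on the cap it reads about 0.0017, because the tip sinks a little into the rubber. The dial's red pointer follows it.
- timer: White bench timer with an orange knob, 39 x 72 x 72, loose; bystander. Origin under its centre. Behind it rises the big beige analyser (fixed, over 350 high, front at about x 0.55, from y 0.2 leftwards): swing the arm clear of it.
- tape_roll: Roll of cream masking tape lying flat, 90 across, 18 high, loose; bystander.
- reagent_c: Small white bottle with a red cap, 44 across, 82 high, loose; bystander.
- pen: White and black pen, 138 long, 12 thick, lying near the front edge, loose; bystander.
There are look-alikes about, which are no part of the job. Of the things that look like the cap, take the one that is farthest to the robot's left at the start.

How it is judged:
By the outcome, as a careful person would: the job done as asked, in the order asked, and still so for the second after the job is handed in, while the arm keeps its last pose, push and grip.
It also fails if it takes over 61 s, if anything falls off the work surface, if the arm or the gripper's body presses on something with over 40 N, if the wrist force passes 120 N, or if a joint passes its speed limit or range.

## Working session

There is one attempt and no reset: what is moved stays moved. The work goes in short steps, Python scripts to look and compute and a tool call to move; the robot and the scene stay as the last step left them, time stands still between calls to the robot, and variables do not carry over. Pictures are saved under pics/ and viewed, about 8 in all and at most 12, crops included, and the job is handed in when it is done.

Besides the shell and the picture viewer there is one more tool, called after ">>>" as name(argument=value, ...) on one line, values as JSON. jog_arm: Moves the arm, as the interface text tells. Its arguments: {"type":"object","properties":{"steps":{"type":"array","items":{"type":"array"}},"grip_force":{"type":"number"}},"required":["steps"]}

```bash
mkdir -p pics
cat > h.py <<'E'
import numpy as np,cv2
from cell import r
from scipy.spatial.transform import Rotation as R
def cam(n,s=None):
    c=r.get_calibration(n)
    if 'xyz' in c:
        M=np.array(c['rotation']);M=M if M.shape==(3,3) else R.from_quat(M.ravel()).as_matrix();return c,M,np.array(c['xyz'])
    s=s or r.observe();T=np.array(c['tool_from_camera']);W=R.from_quat(s['ee_rot']).as_matrix()
    return c,W@T[:3,:3],W@T[:3,3]+np.array(s['eef_pos'])
def ray(n,px,s=None):
    c,M,o=cam(n,s);K=np.array([[c['fx'],0,c['cx']],[0,c['fy'],c['cy']],[0,0,1.]])
    u=cv2.undistortPoints(np.array([[px]],float),K,np.array([c['k1'],0,0,0.]))[0,0]
    return o,M@np.array([u[0],u[1],1])
def atz(n,px,z,s=None):
    o,d=ray(n,px,s);return o+d*(z-o[2])/d[2]
def proj(n,P,s=None):
    c,M,o=cam(n,s);p=M.T@(np.array(P)-o);x,y=p[:2]/p[2];k=1+c['k1']*(x*x+y*y)
    return np.round([c['fx']*x*k+c['cx'],c['fy']*y*k+c['cy']],1)
def snap(n,f,crop=None,size=None):
    s=r.observe();a=r.capture(n)[:,:,::-1]
    if crop: x0,y0,x1,y1=crop;a=a[y0:y1,x0:x1]
    if size: a=cv2.resize(a,size,interpolation=cv2.INTER_CUBIC)
    cv2.imwrite('pics/'+f+'.png',a);return s
E
python3 - <<'E'
from h import *
np.set_printoptions(precision=4,suppress=True)
snap('top','top1');snap('side','side1')
for n in('top','side'):
    c,M,o=cam(n);print(n,c['fx'],o,M[:,2])
print(r.observe())
E
```

```text
top 461.553019373655 [0.3466 0.0813 1.0596] [ 0.2068  0.0035 -0.9784]
side 574.8176484934801 [-0.2642 -0.3524  0.7769] [ 0.7354  0.3681 -0.5689]
{'time_s': 0.1, 'qpos': array([-1.2177,  0.3117,  0.014 ,  1.5129, -0.0044,  1.3192, -0.0272]), 'joint_vel': array([ 0.0002, -0.0004,  0.001 , -0.0032,  0.0001,  0.0004,  0.0007]), 'effort': array([  0.0005, -38.0859,   0.1463, -23.1242,   0.0123,   0.008 ,
        -0.    ]), 'eef_pos': array([0.2113, 0.507 , 0.1905]), 'ee_rot': array([-0.3927,  0.589 ,  0.3918,  0.5877]), 'wrist_force': array([-0.2102, -0.2378, -1.3128]), 'wrist_torque': array([-0.0061,  0.0139,  0.0439]), 'opening': 0.08535418169286509}
```

View pics/top1.png

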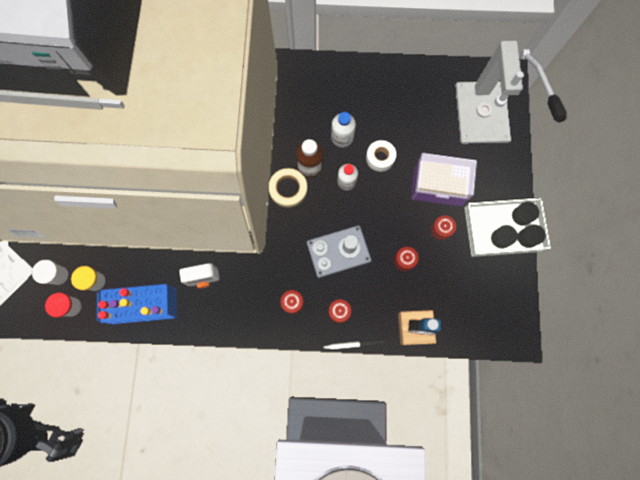

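View pics/side1.png

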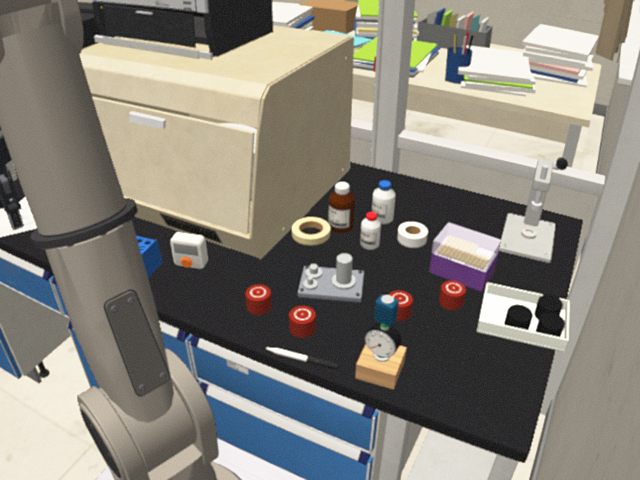

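Cap look-alikes in the top view: (291,302), (340,311), (407,258), (444,226). The red lid at (58,305) belongs to a jar. The one farthest left (+y) is (291,302). I'll confirm that and get precise pixels from an enlarged crop.

Run:
```python
from h import *
a=cv2.imread('pics/top1.png')[220:355,270:450];cv2.imwrite('pics/topc.png',cv2.resize(a,(800,600),interpolation=cv2.INTER_CUBIC))
a=cv2.imread('pics/side1.png')[240:390,230:430];cv2.imwrite('pics/sidec.png',cv2.resize(a,(800,600),interpolation=cv2.INTER_CUBIC))
```

```text
(no output)
```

View pics/topc.png

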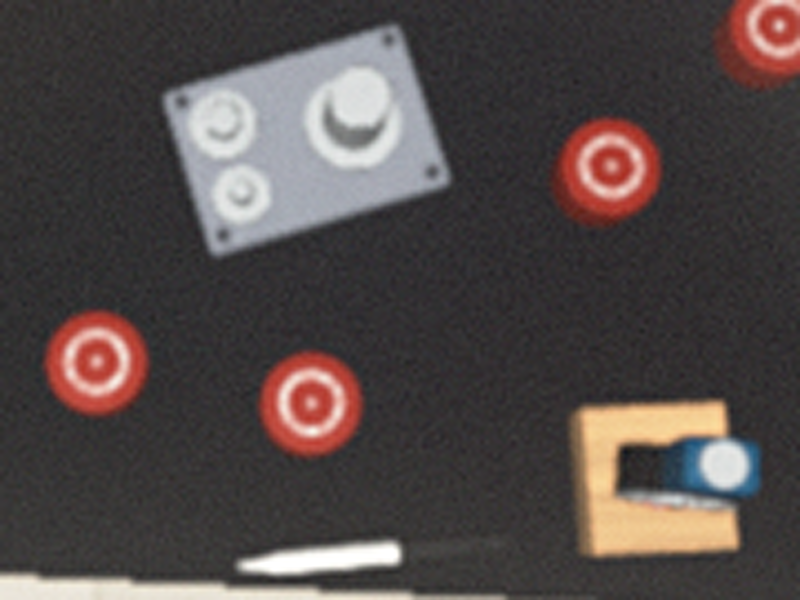

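View pics/sidec.png

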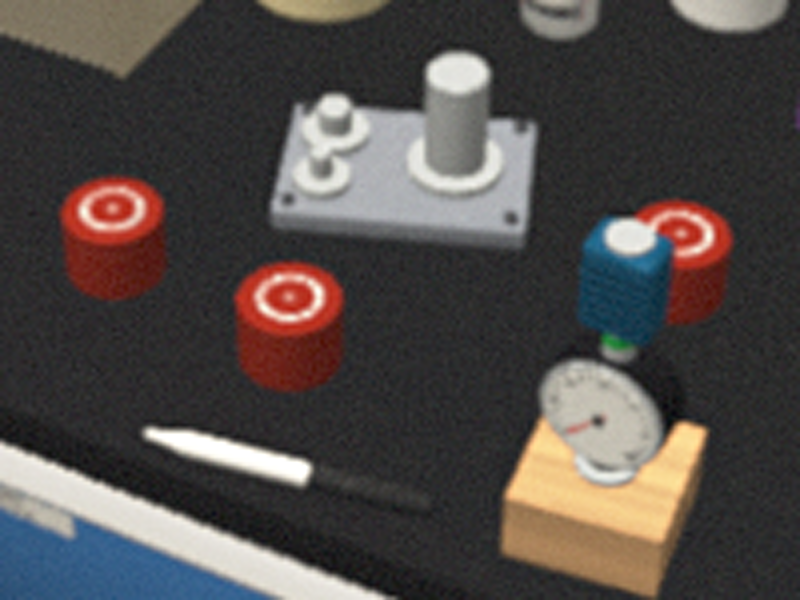

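```bash
cat >> h.py <<'E'
def tri(obs):
    A=np.zeros((3,3));b=np.zeros(3);L=[]
    for n,px,s in obs:
        o,d=ray(n,px,s);d=d/np.linalg.norm(d);P=np.eye(3)-np.outer(d,d);A+=P;b+=P@o;L.append((P,o))
    X=np.linalg.solve(A,b);return X,[np.linalg.norm(P@(X-o)) for P,o in L]
E
python3 - <<'E'
from h import *
np.set_printoptions(precision=4,suppress=True)
t=lambda x,y:(270+x/4.4444-.4,220+y/4.4444-.4)
s=lambda x,y:(230+x/4-.4,240+y/4-.4)
for n,a,b,z in(('cap',(97,361),(112,208),.038),('post',(361,97),(458,73),.078),('gtop',(724,464),(631,237),.168),('cap2',(311,402),(290,296),.038)):
    print(n,tri([('top',t(*a),None),('side',s(*b),None)]),atz('top',t(*a),z),atz('side',s(*b),z))
for c in((166,95),(400,26),(450,183),(217,257)):print('plate',atz('top',t(*c),.014))
for c in((590,408),(725,402),(740,548),(590,555)):print('rest',atz('top',t(*c),.036))
for c in((620,492),(735,507)):print('dial',atz('top',t(*c),.08))
for c in((690,438),(758,440),(752,497),(672,495)):print('handle',atz('top',t(*c),.166))
print(R.from_quat(r.observe()['ee_rot']).as_matrix())
E
```

```text
cap (array([0.4468, 0.1428, 0.0399]), [np.float64(0.00022843479087187639), np.float64(0.00022843479087196618)]) [0.4471 0.1428 0.038 ] [0.4485 0.1443 0.038 ]
post (array([0.5787, 0.0185, 0.0777]), [np.float64(6.420159052188067e-05), np.float64(6.420159052184245e-05)]) [0.5786 0.0185 0.078 ] [0.5782 0.0184 0.078 ]
gtop (array([ 0.4031, -0.1368,  0.1679]), [np.float64(0.00020120802647074785), np.float64(0.00020120802647065342)]) [ 0.403  -0.1366  0.168 ] [ 0.4032 -0.137   0.168 ]
cap2 (array([0.4317, 0.0357, 0.0395]), [np.float64(9.352000209448771e-05), np.float64(9.352000209446161e-05)]) [0.4318 0.0357 0.038 ] [0.4332 0.0364 0.038 ]
plate [0.5899 0.1164 0.014 ]
plate [ 0.6331 -0.0049  0.014 ]
plate [ 0.5502 -0.0332  0.014 ]
plate [0.5057 0.0857 0.014 ]
rest [ 0.4356 -0.1028  0.036 ]
rest [ 0.4418 -0.1695  0.036 ]
rest [ 0.3712 -0.1764  0.036 ]
rest [ 0.3642 -0.1033  0.036 ]
dial [ 0.3932 -0.1092  0.08  ]
dial [ 0.3889 -0.1631  0.08  ]
handle [ 0.4135 -0.1225  0.166 ]
handle [ 0.4141 -0.1518  0.166 ]
handle [ 0.3898 -0.149   0.166 ]
handle [ 0.3889 -0.1148  0.166 ]
[[-0.0007 -0.9231  0.3846]
 [-0.002   0.3846  0.9231]
 [-1.     -0.0001 -0.0021]]
```

Crop check: the leftmost red cap with white ring is at crop (97,361) top / (112,208) side, giving (0.447,0.143), against cap2 at y = 0.036. The post top is at (0.579,0.0185) and the gauge axis at (0.403,-0.137). Next I move over the cap.

>>> jog_arm(steps=[[[26,-40,0],[0,0,-0.13],85],[[26,-40,0],[0,0,-0.13],85],[[26,-40,0],[0,0,-0.13],85],[[26,-40,0],[0,0,-0.13],85],[[26,-40,0],[0,0,-0.13],85],[[26,-40,0],[0,0,-0.13],85],[[26,-40,0],[0,0,-0.13],85],[[26,-40,0],[0,0,-0.13],85],[[26,-44,0],[0,0,-0.13],85],[[0,0,0],[0,0,0],85]], grip_force=30)

```text
time_s: 1.1
eef_pos: [0.4484, 0.1355, 0.1917]
ee_rot: [0.002, 0.706, -0.005, 0.708]
wrist_force: [-0.1, -0.3, 0.6]
opening: 0.0848
```

Run:
```python
from h import *
np.set_printoptions(precision=4,suppress=True)
s=snap('wrist','w1');print(s['eef_pos'],s['qpos'],s['wrist_force']);print(R.from_quat(s['ee_rot']).as_matrix())
s=r.observe();print(proj('wrist',[.4468,.1428,.038],s),proj('wrist',[.4317,.0357,.038],s),proj('wrist',[.5787,.0185,.078],s))
```

```text
[0.4484 0.1355 0.1917] [-0.7393  0.1455  0.4599  1.7363 -0.0615  1.2742 -0.276 ] [-0.1358 -0.3209  0.5755]
[[ 0.0026  0.0103  0.9999]
 [-0.005   0.9999 -0.0103]
 [-1.     -0.005   0.0026]]
[316.4 211.1] [301.3 318. ] [462.3 354.5]
```

View pics/w1.png

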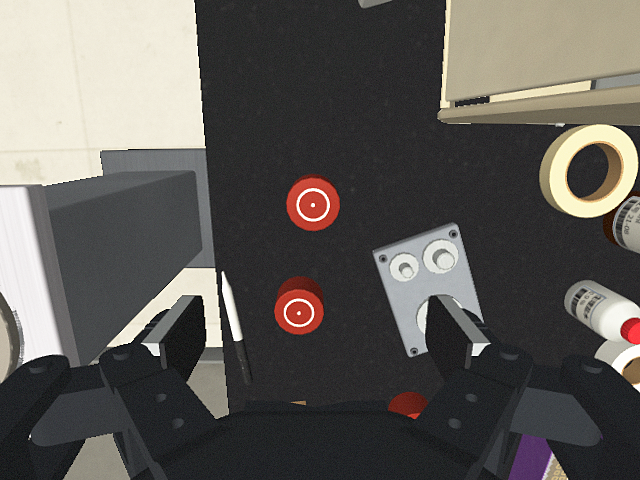

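Run:
```python
from h import *
np.set_printoptions(precision=4,suppress=True)
for i in range(3):
    s=r.observe();print(s['time_s'],s['eef_pos'],s['qpos'],s['joint_vel'].max());
    print(proj('wrist',[.4468,.1428,.038],s),proj('wrist',[.4317,.0357,.038],s)); r.capture('wrist')
```

```text
1.15 [0.4464 0.1401 0.1914] [-0.742   0.1454  0.4545  1.7368 -0.0647  1.2748 -0.2759] 0.008722652362404104
[316.4 211.1] [301.3 318. ]
1.2 [0.4451 0.1432 0.1912] [-0.7442  0.1453  0.4506  1.7371 -0.066   1.2749 -0.2758] 0.005231982598624205
[318.  214.8] [302.2 321.1]
1.25 [0.4444 0.145  0.1911] [-0.7456  0.1453  0.4482  1.7373 -0.0664  1.275  -0.2759] 0.0012845263388193684
[318.8 216.8] [302.6 322.8]
```

>>> jog_arm(steps=[[[1,-2,-40],[0,0,0],85],[[0,0,-40],[0,0,0],85],[[0,0,-40],[0,0,0],85],[[0,0,0],[0,0,0],85],[[0,0,0],[0,0,0],85],[[0,0,0],[0,0,0],85]])

```text
time_s: 1.9
eef_pos: [0.4478, 0.1441, 0.0737]
ee_rot: [-0.002, 0.706, 0.003, 0.708]
wrist_force: [1.2, -0.3, 0.0]
opening: 0.0851
```

>>> jog_arm(steps=[[[-1,-1,-30],[0,0,0],85],[[0,0,-30],[0,0,0],85],[[0,0,0],[0,0,0],85],[[0,0,0],[0,0,0],85],[[0,0,0],[0,0,0],46],[[0,0,0],[0,0,0],40],[[0,0,0],[0,0,0],40],[[0,0,0],[0,0,0],40],[[0,0,0],[0,0,0],40]])

```text
time_s: 2.8
eef_pos: [0.4451, 0.1417, 0.0118]
ee_rot: [-0.002, 0.707, 0.002, 0.707]
wrist_force: [-0.2, -0.7, 0.1]
opening: 0.04
```

Run:
```python
from h import *
np.set_printoptions(precision=4,suppress=True)
s=r.observe();a=r.capture('wrist')[:,:,::-1];b=r.capture('side')[:,:,::-1]
b=cv2.resize(b[230:350,200:360],(640,480));cv2.imwrite('pics/g1.png',cv2.resize(np.hstack([a,b]),(800,300)))
print(s['eef_pos'],s['opening'],s['wrist_force'],proj('wrist',[.4455,.143,.038]))
```

```text
[0.4451 0.1417 0.0118] 0.039996382912656364 [-0.2495 -0.7307  0.137 ] [317.9 288.7]
```

View pics/g1.png

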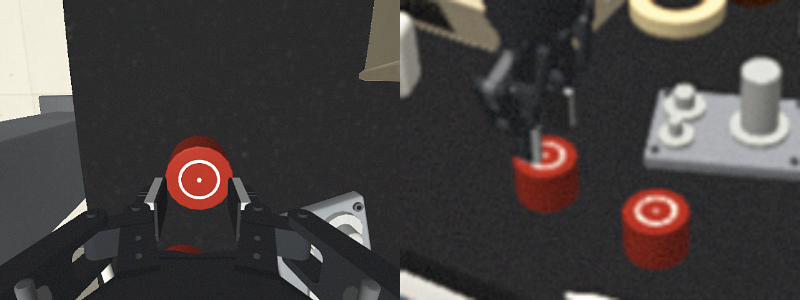

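Run:
```python
from h import *
s=r.observe()
for dx in(-.025,-.02,.02,.025):
    P=[.4451+dx,.1417,.0118];Q=[.4451+dx,.1417,.038];print(dx,proj('wrist',P,s),proj('wrist',Q,s),proj('side',P),proj('side',Q))
a=r.capture('wrist')[:,:,::-1][220:400,200:440];b=r.capture('side')[:,:,::-1][255:325,230:323]
cv2.imwrite('pics/g2.png',cv2.resize(np.hstack([cv2.resize(a,(640,480)),cv2.resize(b,(640,480))]),(800,300)))
```

```text
-0.025 [268.4 271.2] [261.3 291. ] [251.9 310.5] [251.  300.5]
-0.02 [278.  271.3] [272.4 291.1] [253.2 309. ] [252.4 299. ]
0.02 [355.5 271.8] [361.5 291.7] [263.8 297.1] [263.1 287.2]
0.025 [365.2 271.8] [372.7 291.7] [265.1 295.7] [264.4 285.7]
```

View pics/g2.png

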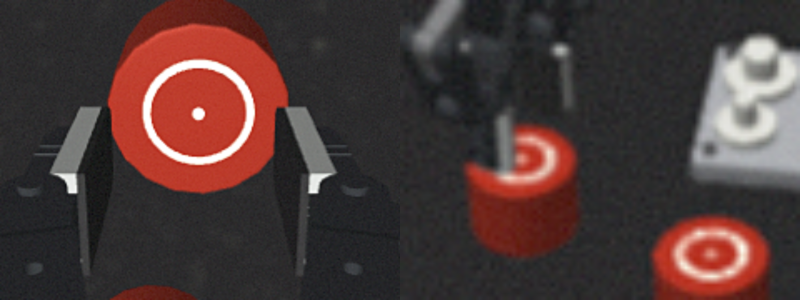

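Run:
```python
from h import *
np.set_printoptions(precision=4,suppress=True)
s=r.observe();print(s['opening'],s['eef_pos'],s['effort'])
for w,b in(((263,284),(254.4,295.8)),((368,284),(270,279.5)),((319,288),(256,290.5))):print(tri([('wrist',w,s),('side',b,None)]))
c=r.get_calibration('wrist');print(c['fx'],np.array(c['tool_from_camera']))
```

```text
0.039696989195105135 [0.4449 0.1416 0.0115] [ -0.0023 -32.2937   3.1211 -17.5055   0.0095   0.0019  -0.0002]
(array([0.4253, 0.1429, 0.0431]), [np.float64(0.005477078327339277), np.float64(0.0054770783273392545)])
(array([0.4744, 0.1409, 0.0448]), [np.float64(0.009832063508455753), np.float64(0.009832063508455812)])
(array([0.4456, 0.1455, 0.0427]), [np.float64(0.0003243557830629086), np.float64(0.000324355783062943)])
372.7984541283834 [[-0.0001 -0.259   0.9659 -0.1818]
 [ 0.0004 -0.9659 -0.259   0.0656]
 [ 1.      0.0004  0.0002 -0.0006]
 [ 0.      0.      0.      1.    ]]
```

>>> jog_arm(steps=[[[0,0,0],[0,0,0],25],[[0,0,0],[0,0,0],25],[[0,0,0],[0,0,0],25]], grip_force=30)

```text
time_s: 3.3
eef_pos: [0.4449, 0.1417, 0.0114]
ee_rot: [-0.002, 0.707, 0.002, 0.707]
wrist_force: [-0.0, -0.4, 0.1]
opening: 0.0251
```

Run:
```python
from h import *
np.set_printoptions(precision=4,suppress=True)
s=r.observe();print(s['opening'],s['eef_pos'],s['wrist_force'])
for z in(.0118,.02,.03,.04,.05):
    print(z,[proj('wrist',[.4449+dx,.1416+dy,z],s) for dx in(-.025,.025) for dy in(-.011,.011)])
a=r.capture('wrist')[:,:,::-1][220:400,200:440];b=r.capture('side')[:,:,::-1][255:325,230:323]
cv2.imwrite('pics/g3.png',cv2.resize(np.hstack([cv2.resize(a,(640,480)),cv2.resize(b,(640,480))]),(800,300)))
```

```text
0.02510194116576861 [0.4449 0.1417 0.0114] [-0.034  -0.4401  0.052 ]
0.0118 [array([268.6, 291.2]), array([267.5, 251. ]), array([364. , 291.8]), array([365.8, 251.6])]
0.02 [array([266.7, 297.6]), array([265.4, 255.9]), array([366.1, 298.2]), array([368. , 256.5])]
0.03 [array([264.1, 306.2]), array([262.6, 262.4]), array([368.8, 306.8]), array([370.9, 263. ])]
0.04 [array([261.1, 315.7]), array([259.5, 269.7]), array([371.8, 316.3]), array([374.2, 270.4])]
0.05 [array([257.9, 326.3]), array([255.9, 277.8]), array([375.2, 327. ]), array([377.9, 278.6])]
```

View pics/g3.png

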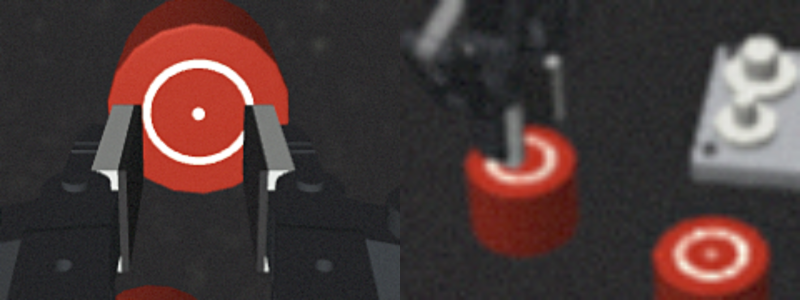

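The fingers closed freely above the cap. Both views show the tips roughly 45 mm higher than the reported TCP suggests, so I open and go lower in steps, watching the force.

>>> jog_arm(steps=[[[0,0,0],[0,0,0],70],[[0,0,0],[0,0,0],70],[[0,0,0],[0,0,0],70],[[0,0,0],[0,0,0],70],[[0,0,-5],[0,0,0],70],[[0,0,-5],[0,0,0],70],[[0,0,0],[0,0,0],70],[[0,0,0],[0,0,0],70]])

```text
time_s: 4.2
eef_pos: [0.4446, 0.1415, 0.0011]
ee_rot: [-0.002, 0.707, 0.002, 0.707]
wrist_force: [1.1, 1.1, -0.6]
opening: 0.07
```

Run:
```python
from h import *
np.set_printoptions(precision=4,suppress=True)
s=r.observe();print(s['opening'],s['eef_pos'],s['wrist_force'],s['effort'])
a=r.capture('wrist')[:,:,::-1];b=r.capture('side')[:,:,::-1][215:335,200:360]
cv2.imwrite('pics/g4.png',cv2.resize(np.hstack([a,cv2.resize(b,(640,480),interpolation=cv2.INTER_CUBIC)]),(800,300)))
```

```text
0.07002499124341373 [0.4446 0.1415 0.0011] [ 1.0755  1.1434 -0.5651] [ -0.0089 -32.4834   3.1712 -16.9435   0.0061   0.0161   0.0017]
```

View pics/g4.png

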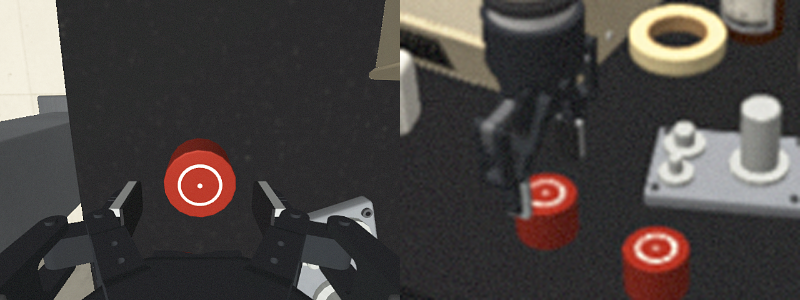

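Run:
```python
from h import *
s=r.observe()
for z in(.001,.02,.03,.04,.05,.06):
    print(z,[list(proj('side',[.4446+dx,.1415+dy,z])) for dx in(-.035,.035) for dy in(-.011,.011)],proj('wrist',[.4446-.035,.1525,z],s),proj('wrist',[.4446+.035,.1525,z],s))
print(proj('wrist',[.4460,.143,.038],s))
```

```text
0.001 [[np.float64(254.2), np.float64(319.6)], [np.float64(244.7), np.float64(316.0)], [np.float64(272.5), np.float64(298.6)], [np.float64(263.3), np.float64(295.3)]] [247.3 250.6] [384.3 251.4]
0.02 [[np.float64(253.6), np.float64(312.5)], [np.float64(244.0), np.float64(308.9)], [np.float64(272.1), np.float64(291.5)], [np.float64(262.8), np.float64(288.3)]] [240.1 262.4] [391.6 263.3]
0.03 [[np.float64(253.2), np.float64(308.6)], [np.float64(243.6), np.float64(305.0)], [np.float64(271.9), np.float64(287.7)], [np.float64(262.5), np.float64(284.5)]] [235.7 269.6] [396.1 270.6]
0.04 [[np.float64(252.9), np.float64(304.7)], [np.float64(243.2), np.float64(301.2)], [np.float64(271.7), np.float64(283.9)], [np.float64(262.3), np.float64(280.7)]] [230.7 277.8] [401.2 278.8]
0.05 [[np.float64(252.6), np.float64(300.8)], [np.float64(242.9), np.float64(297.3)], [np.float64(271.4), np.float64(280.0)], [np.float64(262.0), np.float64(276.8)]] [225.  287.1] [406.9 288.2]
0.06 [[np.float64(252.2), np.float64(296.8)], [np.float64(242.5), np.float64(293.3)], [np.float64(271.2), np.float64(276.1)], [np.float64(261.7), np.float64(272.9)]] [218.5 297.7] [413.5 298.8]
[319.1 297.9]
```

>>> jog_arm(steps=[[[1,1,-8],[0,0,0],70],[[0,0,-8],[0,0,0],70],[[0,0,0],[0,0,0],70],[[0,0,0],[0,0,0],70]])

```text
time_s: 4.7
eef_pos: [0.4455, 0.1424, -0.015]
ee_rot: [-0.002, 0.708, 0.002, 0.707]
wrist_force: [0.3, -0.2, -0.4]
opening: 0.0697
```

>>> jog_arm(steps=[[[0,0,-5],[0,0,0],70],[[0,0,-5],[0,0,0],70],[[0,0,0],[0,0,0],70],[[0,0,0],[0,0,0],45],[[0,0,0],[0,0,0],42],[[0,0,0],[0,0,0],42],[[0,0,0],[0,0,0],42],[[0,0,0],[0,0,0],42]])

```text
time_s: 5.5
eef_pos: [0.4462, 0.1427, -0.0242]
ee_rot: [-0.002, 0.707, 0.002, 0.707]
wrist_force: [-0.3, -0.8, 2.7]
opening: 0.049
```

Gripped: the opening stopped at 49 mm. Next I lift and carry it over the post.

>>> jog_arm(steps=[[[0,0,20],[0,0,0],42],[[0,0,40],[0,0,0],42],[[0,0,45],[0,0,0],42],[[20,-19,0],[0,0,0],42],[[30,-28,0],[0,0,0],42],[[30,-28,0],[0,0,0],42],[[30,-28,0],[0,0,0],42],[[22,-21,0],[0,0,0],42],[[0,0,0],[0,0,0],42],[[0,0,0],[0,0,0],42]])

```text
time_s: 6.5
eef_pos: [0.5776, 0.018, 0.0798]
ee_rot: [-0.002, 0.708, 0.001, 0.707]
wrist_force: [-0.0, 0.9, -1.0]
opening: 0.0491
```

>>> jog_arm(steps=[[[0,0,0],[0,0,0],42],[[0,0,0],[0,0,0],42]])

```text
time_s: 6.7
eef_pos: [0.5771, 0.0205, 0.0803]
ee_rot: [-0.003, 0.707, 0.003, 0.707]
wrist_force: [0.0, 0.5, -0.2]
opening: 0.0494
```

Run:
```python
from h import *
np.set_printoptions(precision=4,suppress=True)
s=r.observe();print(s['opening'],s['eef_pos'],s['wrist_force'],s['joint_vel'])
print(R.from_quat(s['ee_rot']).as_matrix())
a=r.capture('wrist')[:,:,::-1];b=r.capture('side')[:,:,::-1];c=r.capture('top')[:,:,::-1]
cv2.imwrite('pics/l_w.png',a);cv2.imwrite('pics/l_t.png',c);cv2.imwrite('pics/l_s.png',b)
cv2.imwrite('pics/l1.png',np.hstack([cv2.resize(a[230:410,200:440],(400,300)),cv2.resize(b[180:330,260:460],(400,300),interpolation=cv2.INTER_CUBIC)]))
print('post side',proj('side',[.5787,.0185,.078]),'want spot side',proj('side',[.5787,.0185,s['eef_pos'][2]+.0242+.038]))
```

```text
0.04938144339633218 [0.5771 0.0205 0.0803] [ 0.0132  0.4579 -0.2232] [-0.0006 -0.004   0.0051 -0.0049  0.0015 -0.0006  0.001 ]
[[-0.0009 -0.0085  1.    ]
 [ 0.0011  1.      0.0085]
 [-1.      0.0011 -0.0009]]
post side [344.2 257.7] want spot side [345.1 231.3]
```

View pics/l1.png

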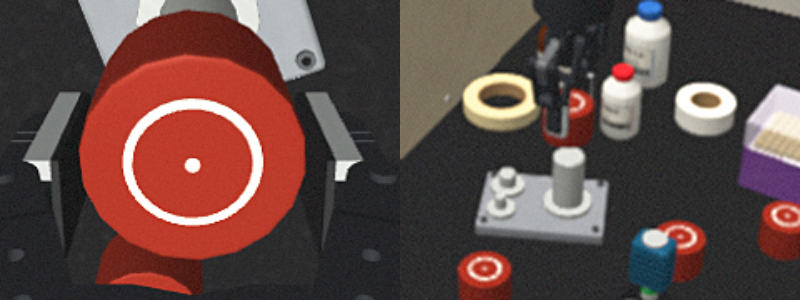

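>>> jog_arm(steps=[[[2,-2,0],[0,0,0],42],[[0,0,-12],[0,0,0],42],[[0,0,0],[0,0,0],42],[[0,0,0],[0,0,0],42]])

```text
time_s: 7.25
eef_pos: [0.5791, 0.0167, 0.0676]
ee_rot: [-0.002, 0.708, 0.002, 0.706]
wrist_force: [-0.0, -0.0, -1.0]
opening: 0.0489
```

Run:
```python
from h import *
np.set_printoptions(precision=4,suppress=True)
s=r.observe();print(s['opening'],s['eef_pos'],s['wrist_force'])
b=r.capture('side')[:,:,::-1];cv2.imwrite('pics/l_s2.png',b)
h=cv2.cvtColor(b,cv2.COLOR_BGR2HSV);m=cv2.inRange(h,(0,120,60),(8,255,255))|cv2.inRange(h,(172,120,60),(180,255,255))
m[:, :315]=0;m[:,372:]=0;m[:215]=0;m[275:]=0
ys,xs=np.nonzero(m);print('red x by row')
for y in range(ys.min(),ys.max()+1):
    q=xs[ys==y]
    if len(q):print(y,q.min(),q.max(),end='; ')
z=s['eef_pos'][2]+.0242;C=[.5787,.0185]
P=np.array([proj('side',[C[0]+.025*np.cos(t),C[1]+.025*np.sin(t),z+k]) for t in np.linspace(0,6.28,60) for k in(0,.038)])
print('pred',P.min(0),P.max(0))
# post edges rows 262-275
for y in(262,268):print(y,b[y,325:365].mean(1).astype(int))
print(proj('side',[.5787,.0185,.078]),proj('side',[.5787,.0185,.05]))
```

```text
0.04891137886346945 [0.5791 0.0167 0.0676] [-0.0292 -0.0259 -0.9695]
red x by row
215 365 371; 216 365 371; 217 366 371; 218 367 371; 219 368 371; 220 370 371; 229 348 350; 230 342 352; 231 347 355; 232 347 355; 233 346 356; 234 346 357; 235 346 358; 236 346 358; 237 346 358; 238 346 358; 239 333 358; 240 333 358; 241 333 358; 242 333 358; 243 333 357; 244 333 357; 245 333 357; 246 333 357; 247 333 357; 248 333 357; 249 333 357; 250 333 357; 251 333 357; 252 333 357; 253 333 357; 254 334 357; 255 335 356; 256 337 355; 257 341 353; pred [331.8 229.4] [357.7 259.8]
262 [ 48  42  41  44  41  42  43  46  44  41  49  86 128 147 160 183 191 203
 219 220 220 205 185 160 149 122  99  73  51  44  41  40  41  46  46  43
  37  41  47  39]
268 [157 155 156 151 152 150 154 157 145 137 129 132 137 140 143 141 139 135
 132 126 122 118 112 103 104 101  97  68  38  31  39  33  40  41  40  40
  48  25  34  45]
[344.2 257.7] [343.7 268.6]
```

>>> jog_arm(steps=[[[-0.5,2,0],[0,0,0],42],[[0,0,0],[0,0,0],42],[[0,0,-6],[0,0,0],42],[[0,0,-6],[0,0,0],42],[[0,0,0],[0,0,0],42]])

```text
time_s: 7.8
eef_pos: [0.5782, 0.0187, 0.0551]
ee_rot: [-0.002, 0.708, 0.002, 0.706]
wrist_force: [-1.1, 1.1, -0.8]
opening: 0.0492
```

>>> jog_arm(steps=[[[0,0,-6],[0,0,0],42],[[0,0,-6],[0,0,0],42],[[0,0,-6],[0,0,0],42],[[0,0,0],[0,0,0],42]])

```text
time_s: 8.2
eef_pos: [0.5783, 0.0187, 0.0372]
ee_rot: [-0.002, 0.708, 0.002, 0.706]
wrist_force: [-0.5, -0.2, -1.0]
opening: 0.049
```

>>> jog_arm(steps=[[[0,0,-6],[0,0,0],42],[[0,0,-4],[0,0,0],42],[[0,0,-2],[0,0,0],42],[[0,0,0],[0,0,0],42]])

```text
time_s: 8.6
eef_pos: [0.5791, 0.0186, 0.0261]
ee_rot: [-0.002, 0.707, 0.002, 0.707]
wrist_force: [-0.5, 1.0, 0.2]
opening: 0.049
```

>>> jog_arm(steps=[[[0,0,-2],[0,0,0],42],[[0,0,0],[0,0,0],42],[[0,0,0],[0,0,0],42]])

```text
time_s: 8.9
eef_pos: [0.5796, 0.0187, 0.0246]
ee_rot: [-0.002, 0.707, 0.002, 0.707]
wrist_force: [-0.4, -0.3, -1.2]
opening: 0.0494
```

>>> jog_arm(steps=[[[0,0,-1],[0,0,0],42],[[0,0,0],[0,0,0],55],[[0,0,0],[0,0,0],72],[[0,0,0],[0,0,0],72],[[0,0,0],[0,0,0],72],[[0,0,15],[0,0,0],72],[[0,0,40],[0,0,0],72],[[0,0,45],[0,0,0],72],[[0,0,45],[0,0,0],72]])

```text
time_s: 9.8
eef_pos: [0.5789, 0.0186, 0.1698]
ee_rot: [-0.002, 0.707, 0.002, 0.707]
wrist_force: [0.9, 0.3, 0.5]
opening: 0.072
```

>>> jog_arm(steps=[[[-30,-27,0],[0,0,0],72],[[-36,-31,0],[0,0,0],72],[[-36,-31,0],[0,0,0],72],[[-36,-31,0],[0,0,0],72],[[-38,-35,0],[0,0,0],72],[[0,0,0],[0,0,0],72],[[0,0,0],[0,0,0],72],[[0,0,0],[0,0,0],72],[[0,0,0],[0,0,0],72]])

```text
time_s: 10.7
eef_pos: [0.4057, -0.1341, 0.1685]
ee_rot: [-0.003, 0.707, 0.003, 0.707]
wrist_force: [-0.1, 0.1, -0.5]
opening: 0.072
```

Run:
```python
from h import *
np.set_printoptions(precision=4,suppress=True)
s=r.observe();print(s['opening'],s['eef_pos'],s['wrist_force']);print(R.from_quat(s['ee_rot']).as_matrix())
I={n:r.capture(n)[:,:,::-1] for n in('wrist','top','side')}
for n in I:cv2.imwrite(f'pics/m_{n}.png',I[n])
S=I['side'][210:290,295:395];T=I['top'][215:275,310:390];W=I['wrist'][230:470,160:480]
f=lambda a,w,h:cv2.resize(a,(w,h),interpolation=cv2.INTER_CUBIC)
cv2.imwrite('pics/m.png',np.hstack([np.vstack([f(S,375,300),f(T,375,300)]),f(W,425,600)]))
print('gtop pred',proj('wrist',[.403,-.1367,.168],s),'cap spot pred',proj('top',[.5787,.0185,.086]),proj('side',[.5787,.0185,.086]))
```

```text
0.07200162006425496 [ 0.4057 -0.1341  0.1685] [-0.1324  0.1366 -0.475 ]
[[ 0.     -0.0088  1.    ]
 [-0.0003  1.      0.0088]
 [-1.     -0.0003  0.    ]]
gtop pred [311.2 275.9] cap spot pred [351.1 240.5] [344.3 254.5]
```

View pics/m.png

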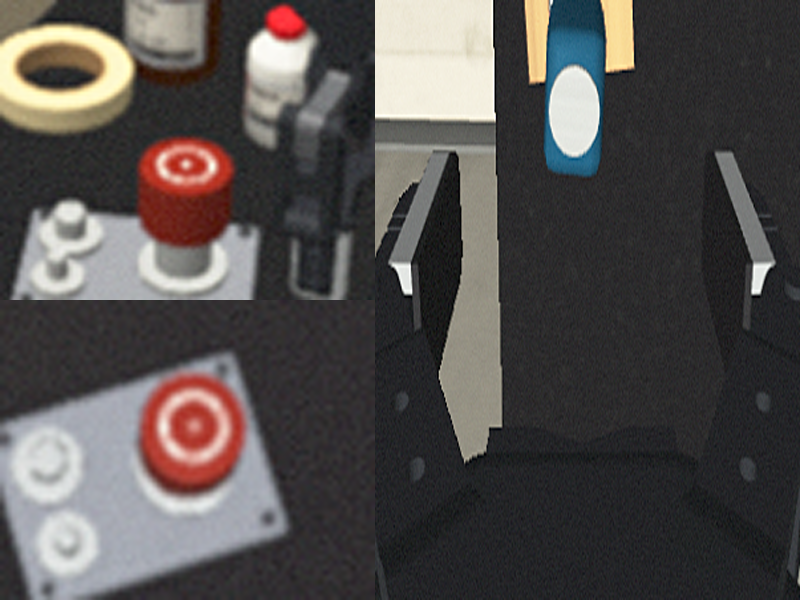

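Run:
```python
from h import *
np.set_printoptions(precision=3,suppress=True)
a=cv2.imread('pics/m_wrist.png');h=cv2.cvtColor(a,cv2.COLOR_BGR2HSV)
m=cv2.inRange(h,(90,80,30),(115,255,255));m[:200]=0
n,l,st,c=cv2.connectedComponentsWithStats(m);k=1+st[1:,4].argmax();m=(l==k);print(st[k])
L=[]
for y in range(st[k][1],st[k][1]+st[k][3]):
    q=np.nonzero(m[y])[0]; L.append((y,q.min(),q.max()))
L=np.array(L);print(L[::4].tolist())
w=cv2.inRange(h,(0,0,190),(180,40,255));w[:255]=0;w[295:]=0;w[:,:285]=0;w[:,335:]=0
ys,xs=np.nonzero(w);print('disc',xs.mean(),ys.mean(),len(xs))
```

```text
[ 285  224   50   77 2039]
[[224, 301, 311], [228, 295, 328], [232, 293, 329], [236, 292, 331], [240, 290, 332], [244, 290, 332], [248, 289, 332], [252, 289, 332], [256, 289, 332], [260, 289, 333], [264, 288, 332], [268, 288, 332], [272, 288, 331], [276, 288, 331], [280, 287, 331], [284, 287, 331], [288, 287, 330], [292, 288, 330], [296, 289, 328], [300, 310, 323]]
disc 309.5682451253482 274.0473537604457 1077
```

Run:
```python
from h import *
s=r.observe();p=s['eef_pos'];print(p)
for h in(.05,.073,.1,.119,.13):print(h,[list(proj('wrist',[p[0]+dx,p[1]+dy,p[2]+h],s)) for dx,dy in((0,.038),(0,.0425),(.0425,.038),(.038,.0425))])
for h in(.04,.045,.05,.055):print(h,proj('wrist',[p[0]-.036,p[1]+.011,p[2]+h],s),proj('wrist',[p[0]-.036,p[1]-.011,p[2]+h],s))
```

```text
[ 0.40525996 -0.13450025  0.16832988]
0.05 [[np.float64(317.8), np.float64(219.3)], [np.float64(317.9), np.float64(206.9)], [np.float64(435.0), np.float64(220.3)], [np.float64(423.7), np.float64(208.0)]]
0.073 [[np.float64(318.3), np.float64(235.0)], [np.float64(318.4), np.float64(220.3)], [np.float64(458.3), np.float64(236.2)], [np.float64(445.1), np.float64(221.5)]]
0.1 [[np.float64(319.1), np.float64(263.8)], [np.float64(319.3), np.float64(245.0)], [np.float64(500.6), np.float64(265.0)], [np.float64(484.2), np.float64(246.3)]]
0.119 [[np.float64(320.0), np.float64(297.2)], [np.float64(320.3), np.float64(274.0)], [np.float64(548.6), np.float64(298.0)], [np.float64(529.2), np.float64(275.1)]]
0.13 [[np.float64(320.9), np.float64(326.3)], [np.float64(321.2), np.float64(299.4)], [np.float64(589.3), np.float64(326.1)], [np.float64(567.7), np.float64(300.0)]]
0.04 [228.4 278.6] [231.3 327.4]
0.045 [225.6 283.2] [228.7 333.3]
0.05 [222.5 288.1] [225.9 339.6]
0.055 [219.3 293.3] [222.9 346.3]
```

>>> jog_arm(steps=[[[-2.5,-2,-20],[0,0,-0.078],60],[[0,0,-20],[0,0,0],60],[[0,0,0],[0,0,0],60],[[0,0,0],[0,0,0],60],[[0,0,0],[0,0,0],60]])

```text
time_s: 11.35
eef_pos: [0.4032, -0.1374, 0.1294]
ee_rot: [0.025, 0.706, -0.025, 0.707]
wrist_force: [0.6, -0.2, -0.4]
opening: 0.06
```

Run:
```python
from h import *
np.set_printoptions(precision=4,suppress=True)
s=snap('wrist','w5');print(s['opening'],s['eef_pos'],s['wrist_force']);print(R.from_quat(s['ee_rot']).as_matrix()[:,2])
a=cv2.imread('pics/w5.png');h=cv2.cvtColor(a,cv2.COLOR_BGR2HSV)
m=cv2.inRange(h,(90,80,30),(115,255,255));m[:200]=0
n,l,st,c=cv2.connectedComponentsWithStats(m);k=1+st[1:,4].argmax();m=(l==k);print(st[k])
L=[]
for y in range(st[k][1],st[k][1]+st[k][3],5):
    q=np.nonzero(m[y])[0]; L.append((y,int(q.min()),int(q.max())))
print(L)
print('axis pred',[proj('wrist',[x,-.1364,.168],s) for x in(.4027,.4027-.012,.4027+.012)])
```

```text
0.0600458061981878 [ 0.4032 -0.1374  0.1294] [ 0.5565 -0.1812 -0.3609]
[ 0.9974 -0.0714  0.0018]
[ 286  235   57   95 3167]
[(235, 315, 328), (240, 294, 334), (245, 292, 336), (250, 290, 338), (255, 289, 339), (260, 288, 340), (265, 287, 340), (270, 287, 342), (275, 287, 342), (280, 287, 341), (285, 287, 341), (290, 287, 341), (295, 287, 341), (300, 287, 341), (305, 287, 341), (310, 288, 341), (315, 288, 341), (320, 289, 340), (325, 291, 338)]
axis pred [array([315.5, 300.7]), array([286.8, 302.6]), array([344.3, 298.8])]
```

>>> jog_arm(steps=[[[-1,1,-20],[0,0,0],60],[[0,0,-20],[0,0,0],60],[[0,0,-9],[0,0,0],60],[[0,0,0],[0,0,0],60],[[0,0,0],[0,0,0],60],[[0,0,0],[0,0,0],40],[[0,0,0],[0,0,0],20],[[0,0,0],[0,0,0],15],[[0,0,0],[0,0,0],15],[[0,0,0],[0,0,0],15]], grip_force=50)

```text
time_s: 12.4
eef_pos: [0.4021, -0.1364, 0.0802]
ee_rot: [0.025, 0.706, -0.025, 0.707]
wrist_force: [0.7, -0.6, 4.3]
opening: 0.0234
```

>>> jog_arm(steps=[[[0,0,0],[0,0,0],15],[[0,0,0],[0,0,0],15]])

```text
time_s: 12.6
eef_pos: [0.4021, -0.1364, 0.08]
ee_rot: [0.025, 0.706, -0.026, 0.707]
wrist_force: [1.5, -0.3, 3.6]
opening: 0.0236
```

>>> jog_arm(steps=[[[0,0,8],[0,0,0],15],[[0,0,20],[0,0,0],15],[[0,0,35],[0,0,0],15],[[0,0,35],[0,0,0],15],[[0,0,17],[0,0,0],15],[[0,0,0],[0,0,0],15]])

```text
time_s: 13.2
eef_pos: [0.4021, -0.1366, 0.1963]
ee_rot: [0.025, 0.705, -0.025, 0.708]
wrist_force: [0.9, 0.2, -2.2]
opening: 0.0236
```

>>> jog_arm(steps=[[[20,17.5,0],[0,0,0],15],[[27,24,0],[0,0,0],15],[[27,24,0],[0,0,0],15],[[27,24,0],[0,0,0],15],[[27,24,0],[0,0,0],15],[[27,24,0],[0,0,0],15],[[20,17.5,0],[0,0,0],15],[[0,0,0],[0,0,0],15],[[0,0,0],[0,0,0],15],[[0,0,0],[0,0,0],15]])

```text
time_s: 14.2
eef_pos: [0.5745, 0.0172, 0.1931]
ee_rot: [0.026, 0.708, -0.027, 0.705]
wrist_force: [0.1, -0.2, -1.9]
opening: 0.0235
```

>>> jog_arm(steps=[[[0,0,0],[0,0,0],15],[[0,0,0],[0,0,0],15]])

```text
time_s: 14.4
eef_pos: [0.5756, 0.0178, 0.1946]
ee_rot: [0.026, 0.707, -0.026, 0.707]
wrist_force: [-0.2, 1.3, -2.8]
opening: 0.0235
```

Run:
```python
from h import *
np.set_printoptions(precision=4,suppress=True)
s=r.observe();print(s['opening'],s['eef_pos'],s['wrist_force']);print(R.from_quat(s['ee_rot']).as_matrix())
I={n:r.capture(n)[:,:,::-1] for n in('wrist','top','side')}
for n in I:cv2.imwrite(f'pics/n_{n}.png',I[n])
b=I['side']
print('spot',proj('side',[.5787,.0185,.086]),'foot',proj('side',[.5787,.0185,s['eef_pos'][2]-.068]),'case',proj('side',[.5787,.0185,s['eef_pos'][2]-.004]),'handle',proj('side',[.5787,.0185,s['eef_pos'][2]+.065]))
for y in range(195,262,3):print(y,''.join('%3x'%v for v in b[y,326:364].mean(1).astype(int)))
```

```text
0.02350646384025944 [0.5756 0.0178 0.1946] [-0.1908  1.3284 -2.8063]
[[-0.0002  0.0735  0.9973]
 [ 0.0001  0.9973 -0.0735]
 [-1.      0.0001 -0.0002]]
spot [344.3 254.5] foot [344.9 237.9] case [345.9 210.4] handle [347.  178.6]
195  26 2e 26 31 34 35 34 35 35 32 38 3a 4a 4d 58 64 6a 75 86 88 7e 59 40 37 2d 26 26 26 2c 28 2d 2e 23 2b 23 2b 27 2b
198  2e 2b 24 31 32 2c 33 3a 36 33 34 29 24 20 22 24 4c 78 8b 87 81 74 6b 61 3f 29 25 25 22 26 2e 30 2a 30 2b 29 2c 22
201  2b 26 28 2b 24 2d 3a 51 68 83 87 85 88 8a 8d 98 98 86 64 58 42 2a 25 20 21 21 1e 20 20 1f 29 28 28 30 29 2c 28 2d
204  2c 2b 39 34 47 6a 94 a2 a5 b0 b9 c0 b7 a9 a2 a9 9d b7 cc ca b7 a9 9c 76 47 28 14 23 1c 24 1b 24 1f 24 2c 2c 2c 2b
207  2b 2c 51 79 94 a4 a8 ab b6 b8 b3 bb bc bd ba ba ae b8 b8 b2 b0 a8 af b9 ab 93 6d 39 20 15 20 21 1c 1e 20 25 26 28
210  2a 36 5f 83 9a a3 b5 b9 bd bc ba bc bc bb bb b9 be ba bb bb bc ba b3 95 a1 b0 ac 8b 50 25 1d 13 1b 1e  d 1d 24 2b
213  2d 32 65 91 94 a6 b4 b6 ba bc bd be c0 c0 b0 99 93 a3 b3 bd bf bb bc ba ba b2 b3 ac 91 61 2a 1a 17 1b  4 19 2d 2b
216  2a 34 64 8f 9b 9d af b1 b6 be bc 
[... 1165 characters left out ...]
 29 2a 2b 2a 2a 28 29 29 28 2a 2f 2f 36 32 38 37 3c 34 31 2c 25 29 25 27 28 2b 2f 2b 2d 2a 26 31 49 67 81
249  2e 2a 29 2a 2e 2a 28 2b 3c 48 59 53 60 6f 82 9b a8 ac aa a8 a2 8e 86 76 63 58 51 46 38 2a 29 2c 2f 27 24 28 24 2a
252  2a 2d 30 2d 2b 28 40 54 5e 5a 7e c5 d6 a9 77 5d 5b 6b 90 76 5e 5e 72 8f c4 c5 8e 60 55 52 46 32 24 2f 2b 26 2b 2a
255  2d 23 29 28 2b 2f 48 54 5c 59 73 bd e5 ba 77 60 56 64 77 69 59 56 59 79 b4 e1 a9 67 5d 5a 50 3a 2d 29 27 2c 2c 26
258  2b 27 28 2c 2a 32 37 3c 4b 58 58 5a 69 76 92 ae b7 a9 9c 9e 9d 95 9c 97 7d 66 5d 58 55 3e 2d 2b 2f 2e 31 28 24 2c
261  2c 2e 2d 2b 27 2e 34 3b 3e 42 3e 42 45 48 4e 4f 52 50 52 54 53 50 4e 4a 40 40 30 2c 28 2e 23 30 2b 23 2e 2a 33 27
```

>>> jog_arm(steps=[[[3,1,-10],[0,0,0],15],[[0,0,-10],[0,0,0],15],[[0,0,-8],[0,0,0],15],[[0,0,0],[0,0,0],15],[[0,0,0],[0,0,0],15],[[0,0,0],[0,0,0],15]])

```text
time_s: 15.15
eef_pos: [0.5795, 0.0197, 0.1668]
ee_rot: [0.025, 0.706, -0.025, 0.707]
wrist_force: [0.6, -0.3, -1.3]
opening: 0.0236
```

Run:
```python
from h import *
np.set_printoptions(precision=4,suppress=True)
s=r.observe();print(s['opening'],s['eef_pos'],s['wrist_force']);print(R.from_quat(s['ee_rot']).as_matrix()[2])
I={n:r.capture(n)[:,:,::-1] for n in('top','side')}
f=lambda a,w,h:cv2.resize(a,(w,h),interpolation=cv2.INTER_CUBIC)
for n in I:cv2.imwrite(f'pics/o_{n}.png',I[n])
cv2.imwrite('pics/o.png',np.hstack([f(I['side'][185:275,310:380],467,600),f(I['top'][200:290,315:365],333,600)]))
z=s['eef_pos'][2]-.068;print('side spot, foot',proj('side',[.5787,.0185,.086]),proj('side',[.5787,.0185,z]))
```

```text
0.02356443364180548 [0.5795 0.0197 0.1668] [ 0.6047 -0.2583 -1.2913]
[-1.     -0.      0.0008]
side spot, foot [344.3 254.5] [344.5 249.4]
```

View pics/o.png

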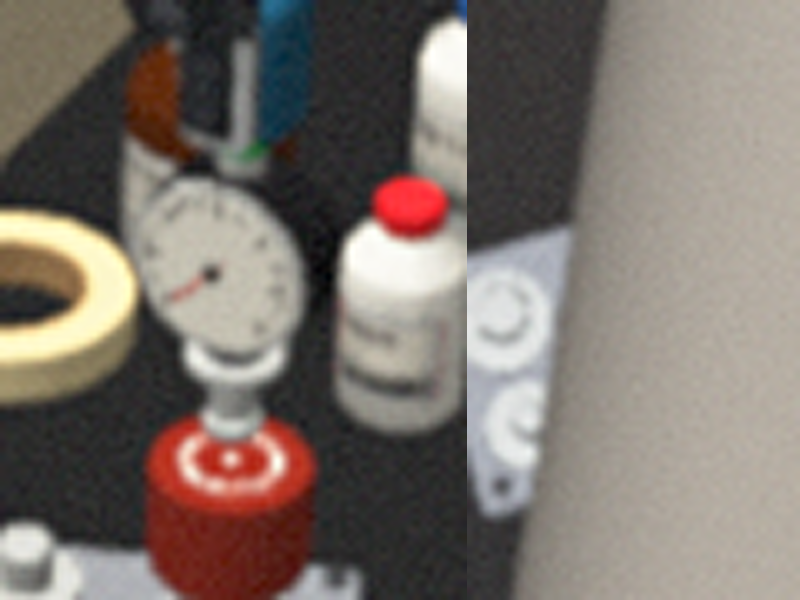

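The foot is directly above the ring's dot: foot at crop (232,420), dot at (231,459), which puts it about 1–2 mm too far away. I correct that and lower it.

>>> jog_arm(steps=[[[-1.5,-1,0],[0,0,0],15],[[0,0,-4],[0,0,0],15],[[0,0,-4],[0,0,0],15],[[0,0,0],[0,0,0],15],[[0,0,0],[0,0,0],15]])

```text
time_s: 15.75
eef_pos: [0.5775, 0.0188, 0.1582]
ee_rot: [0.025, 0.707, -0.025, 0.706]
wrist_force: [0.0, 0.4, -2.4]
opening: 0.0237
```

>>> jog_arm(steps=[[[0,0,-2],[0,0,0],15],[[0,0,-2],[0,0,0],15],[[0,0,0],[0,0,0],15],[[0,0,0],[0,0,0],15],[[0,0,0],[0,0,0],15]])

```text
time_s: 16.25
eef_pos: [0.5781, 0.0188, 0.155]
ee_rot: [0.025, 0.706, -0.025, 0.707]
wrist_force: [0.1, 0.2, 1.8]
opening: 0.0234
```

>>> jog_arm(steps=[[[0,0,-2],[0,0,0],15],[[0,0,0],[0,0,0],15],[[0,0,0],[0,0,0],15]])

```text
time_s: 16.55
eef_pos: [0.5781, 0.0188, 0.1532]
ee_rot: [0.025, 0.706, -0.025, 0.707]
wrist_force: [-0.6, 0.0, 4.4]
opening: 0.0234
```

>>> jog_arm(steps=[[[0,0,-2],[0,0,0],15],[[0,0,0],[0,0,0],15],[[0,0,0],[0,0,0],15]])

```text
time_s: 16.85
eef_pos: [0.5782, 0.0188, 0.1513]
ee_rot: [0.025, 0.706, -0.025, 0.707]
wrist_force: [-0.8, 0.8, 5.5]
opening: 0.0237
```

>>> jog_arm(steps=[[[0,0,-2],[0,0,0],15],[[0,0,0],[0,0,0],15],[[0,0,0],[0,0,0],15],[[0,0,0],[0,0,0],15]])

```text
time_s: 17.25
eef_pos: [0.5782, 0.0188, 0.1496]
ee_rot: [0.026, 0.706, -0.025, 0.707]
wrist_force: [-1.0, 0.1, 7.3]
opening: 0.0235
```

Run:
```python
from h import *
np.set_printoptions(precision=4,suppress=True)
F=[]
for i in range(10):
    s=r.observe();F.append(np.r_[s['wrist_force'],s['eef_pos']]);a=r.capture('side')
print(np.mean(F,0),np.std(F,0),s['opening'],R.from_quat(s['ee_rot']).as_matrix()[2])
b=a[:,:,::-1];cv2.imwrite('pics/p_side.png',b)
h=cv2.cvtColor(b,cv2.COLOR_BGR2HSV);g=cv2.inRange(h,(45,90,50),(80,255,255));g[:195]=0;g[260:]=0;g[:,:320]=0;g[:,370:]=0
ys,xs=np.nonzero(g);print('green',len(xs),xs.mean() if len(xs) else 0,ys.mean() if len(ys) else 0)
h0=cv2.cvtColor(cv2.imread('pics/o_side.png'),cv2.COLOR_BGR2HSV);g0=cv2.inRange(h0,(45,90,50),(80,255,255));g0[:195]=0;g0[260:]=0;g0[:,:320]=0;g0[:,370:]=0
print('green before',(g0>0).sum())
for y in range(232,262,2):print(y,''.join('%3x'%v for v in b[y,330:360].mean(1).astype(int)))
```

```text
[-1.1936  0.0789  6.761   0.5782  0.0188  0.1496] [0.4803 0.6323 0.4225 0.     0.     0.    ] 0.023679493949240318 [-1.      0.0004  0.0015]
green 0 0 0
green before 7
232  6a 94 a4 b2 c0 bd be bf bd b7 86 54 61 a3 be bb bd b8 bd ba b9 a6 ab a2 8b 54 1f 13  f 18
234  49 77 9c ab b3 b3 bd bc bd ba ba b8 ae b2 bc bb ba bd bc bc ab 8c 92 a4 91 5b 28 13  d 29
236  35 2f 59 90 a3 a7 b5 bc ba ba bf be b9 bc bb bc bc b9 be bc b8 a4 9d a1 90 54 27 10 17 32
238  24 2a 2a 4e 7a 9f b9 bb bb bc bf be ba b9 be be bc ba b5 b8 ba b5 b2 9b 77 43 19 22 28 37
240  2b 28 28 24 30 48 78 9d ad b8 b5 bb bc be bf bc bd b2 8c 97 b1 ac 9a 78 42 27 29 2c 2c 37
242  32 2d 2e 24 2d 1f 32 71 bd ce b7 a7 a5 ad b0 b7 b3 af a6 a2 a0 9e 7e 47 2c 2b 28 29 26 35
244  2d 25 2e 2d 2e 29 31 75 cc e7 d3 a2 7a 68 63 6a 6b 6f 90 c6 e4 da 91 44 2d 26 29 2c 2c 2f
246  2c 27 2b 2e 2a 25 24 40 78 af cb dc de d4 c9 c7 c7 cf d8 cf b2 80 4d 2d 25 2f 2e 28 2b 28
248  27 2f 2d 27 32 35 3e 4b 51 5a 6c 7e 8e 93 96 94 89 80 78 6a 59 4e 3a 30 2f 28 2c 27 2d 2d
250  2b 26 2d 44 4b 56 5a 6a 96 a3 a1 8c 89 87 82 75 6b 73 92 a4 91 6c 5a 55 4e 34 2d 29 2d 2b
252  25 2b 40 51 57 5a 83 c5 d6 b1 aa b0 9c 89 7d 70 6b 77 99 a2 c1 c2 8a 5d 59 53 43 30 30 29
254  27 34 48 5d 57 58 80 ca ca 8b 83 b2 ce c8 c0 af ac ae 93 72 ac f9 c3 6c 5b 5b 51 35 1d 25
256  2b 33 3e 52 58 5d 67 9d d4 d6 a8 95 99 91 86 7f 7f 7c 84 a6 b7 b1 84 5f 5a 5a 48 35 2b 24
258  25 29 35 43 49 58 5b 5b 61 76 8f b0 b9 af 99 9c 9b 98 9c 97 79 61 5c 5a 54 3c 37 30 30 2a
260  27 30 38 3e 3c 3c 42 4c 51 55 52 55 5d 5f 63 5e 62 57 56 5c 56 50 47 36 34 30 2e 2e 1f 29
```

>>> jog_arm(steps=[[[0,0,-1.5],[0,0,0],15],[[0,0,0],[0,0,0],15],[[0,0,0],[0,0,0],15],[[0,0,0],[0,0,0],15],[[0,0,0],[0,0,0],15]])

```text
time_s: 18.25
eef_pos: [0.5782, 0.0188, 0.1483]
ee_rot: [0.026, 0.706, -0.025, 0.707]
wrist_force: [-1.3, -0.5, 7.6]
opening: 0.0235
```

Run:
```python
from h import *
np.set_printoptions(precision=4,suppress=True)
F=[];A=[]
for i in range(8):
    s=r.observe();F.append(np.r_[s['wrist_force'],s['eef_pos']]);A.append(r.capture('side').astype(float))
print(np.mean(F,0),s['time_s'],s['opening'])
b=np.mean(A,0)
for x in(341,343,344,345,347):
    print(x,[(y,*b[y,x].astype(int)) for y in range(250,262)])
for y in(252,254,256):print(y,[(x,*b[y,x].astype(int)) for x in range(335,355)])
for k,t in((9,'foot'),(13,'ring in'),(25,'rim')):
    P=np.array([proj('side',[.5787+k/1e3*np.cos(q),.0185+k/1e3*np.sin(q),.086]) for q in np.linspace(0,6.28,80)]);print(t,P.min(0),P.max(0))
print('green px',[(y,x,*b[y,x].astype(int)) for y in range(200,225) for x in range(335,358) if b[y,x,1]>b[y,x,0]+15 and b[y,x,1]>b[y,x,2]+15])
```

```text
[-1.4789  0.2998  8.0031  0.5782  0.0188  0.1483] 18.6 0.023406241308060696
341 [(250, np.int64(178), np.int64(130), np.int64(123)), (251, np.int64(179), np.int64(147), np.int64(139)), (252, np.int64(187), np.int64(172), np.int64(166)), (253, np.int64(198), np.int64(192), np.int64(186)), (254, np.int64(187), np.int64(179), np.int64(172)), (255, np.int64(170), np.int64(133), np.int64(126)), (256, np.int64(197), np.int64(128), np.int64(116)), (257, np.int64(233), np.int64(182), np.int64(165)), (258, np.int64(225), np.int64(158), np.int64(142)), (259, np.int64(195), np.int64(86), np.int64(72)), (260, np.int64(181), np.int64(52), np.int64(33)), (261, np.int64(159), np.int64(45), np.int64(32))]
343 [(250, np.int64(135), np.int64(136), np.int64(132)), (251, np.int64(135), np.int64(136), np.int64(132)), (252, np.int64(136), np.int64(137), np.int64(133)), (253, np.int64(161), np.int64(163), np.int64(158)), (254, np.int64(200), np.int64(204), np.int64(197)), (255, np.int64(179), np.int64(179), np.int64(173)), (256, np.int64(172), np.int64(135), np.int64(126)), (257, np.int64(223), np.int64(16
[... 4610 characters left out ...]
(135), np.int64(126)), (344, np.int64(156), np.int64(127), np.int64(119)), (345, np.int64(155), np.int64(122), np.int64(114)), (346, np.int64(156), np.int64(114), np.int64(105)), (347, np.int64(165), np.int64(106), np.int64(96)), (348, np.int64(184), np.int64(109), np.int64(97)), (349, np.int64(225), np.int64(145), np.int64(128)), (350, np.int64(234), np.int64(170), np.int64(151)), (351, np.int64(224), np.int64(160), np.int64(144)), (352, np.int64(196), np.int64(103), np.int64(90)), (353, np.int64(186), np.int64(57), np.int64(42)), (354, np.int64(187), np.int64(53), np.int64(36))]
foot [339.8 251.8] [348.8 257.2]
ring in [337.8 250.6] [350.8 258.5]
rim [331.8 247.1] [356.8 262.2]
green px []
```

Run:
```python
from h import *
print(r.job_done())
```

```text
the job is handed in; nothing more can be done
None
```

I put the leftmost red cap over the tall post and let go. I then lifted the gauge out of its rest by the handle and am holding it upright with its foot on the cap's ring and the handle pushed down. I handed the job in at about 18.6 s on the robot's clock.

**Final state, by my last checks:**
- **Cap:** its dot sat within about 1 px of where a fully seated cap would show in both the top and side views.
- **Foot:** it is within about 1 mm of the ring's middle in the side view. The tool is vertical to about 0.1°.
- **Handle travel:** the push of about 8.0 N puts the handle about 6.1 mm down, and the tool height gives about 5.7 mm. Both are near the middle of the 3–9 mm band.

**What didn't match or wasn't confirmed:**
- **Finger length:** the fingertips turned out to be 45–50 mm shorter than the reported tool point. My first close on the cap therefore shut freely above it, without touching, and I went lower to get a real grip.
- **Arm reading:** it drifted by up to 10 mm for a few tenths of a second after long moves, so I waited for it to settle.
- **Green band and dial:** at the final pose I found no green pixels, since what's left of the band is only about a pixel or is hidden by a finger. The band position therefore rests on force and height only. I did not read the dial pointer.
- **Other things on the bench:** I felt no unexpected contact, but I did not check afterwards that everything was still in place.

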